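# Unlock the belt tensioner and hold it back

### The job

The belt tensioner has to be held open so that a belt can be slipped on. Lift the wooden locking block, which has a wire handle, out from behind the tensioner's arm and set it down upright in the middle of the black dish, letting go of it. Then push the sprung arm back past the click of its ratchet until it meets its stop, and finish while holding it pressed back there against its spring, without letting go; do not knock over the mug or the jar.

Things in the scene. Friction and masses are not known exactly. Their poses are not given: they have to be found in the camera images.
- tensioner: belt tensioner fixed to the table: grey plate 180 (x) x 230 (y) x 12 mm; origin at the centre of its underside, x away from the robot at yaw 0, z up. In its frame: the arm's upright pivot at x 0, y +80 mm; a fixed stop block (top 46 mm up) behind the arm on the +x side; the pawl in its guide at x +31 to +108 mm, y +80 mm (top 42 mm up)
- pivot (a point): point on the upright hinge axis of the sprung steel arm, 30 mm above the table. The arm is a bar 19 mm wide, 22 to 38 mm above the table, that runs from here 178 mm towards the tensioner's -y side; an idler roller (29 mm across, top 67 mm up) stands on it 130 mm from the pivot
- tensioner_arm (a joint): arm angle, rad: 0 at the start, where it leans 0.36 rad from the tensioner's -y towards its -x; grows as the free end is pushed to +x (anticlockwise from above). Clicks at about 0.49, stop at 0.72. Spring at the thumb plate 4 N at 0, 9 N at 0.72, about 1 N more between 0.12 and 0.4; let go after the click it falls back to about 0.46. With the block in place it cannot reach the click
- thumb_plate (a point): centre of the upright steel plate at the arm's free end where it is pushed, 167 mm from the pivot, 47 mm above the table; 10 mm thick along this point's x, 32 mm wide along its y (along the arm), from 22 to 72 mm above the table. It is pushed on its -x face, towards +x of this point (x turns with the arm)
- pawl (a joint): travel of the sprung pawl slider, m: 0 when it is home against the arm's hub; the tooth drives it out about 0.007 and it snaps back to 0 at the click
- stop_face (a point): where the arm's bar centre line comes to lie at the stop (85 mm from the pivot, 30 mm up)
- block_center (a point): centre of the loose wooden locking block, 34 (x) x 52 (y) x 36 mm, 0.14 kg; this point is 18 mm above its underside. It stands on the tensioner's plate between the arm and the stop with its y axis along the tensioner's y
- block_handle (a point): middle of the horizontal bar of the block's wire handle, 68 mm above the block's underside; the bar is 9 mm thick, runs along the block's y, 46 mm between the axes of its two legs, 27 mm free height between block and bar
- dish: black round tin dish with a few pegs in it, 140 mm across, 23 mm high, inner floor about 92 mm across and 2 mm above the table; origin at the centre of its underside. It stands on the left or the right of the tensioner
- mug: white mug, 93 mm high, bystander on the other side of the tensioner; origin in its underside, z up
- paste_jar: white screw-top jar, 69 mm across, 73 mm high, bystander at the back right; origin at the centre of its underside, z up

How it is judged:
On the way, in this order (a step that is already met when the one before it is completed fails the run):
1. the locking block is lifted clear of the tensioner (height (world z) of block_center above 0.085 m), for 0.1 s.
2. the block stands in the dish, let go (horizontal distance between block_center and dish below 0.035 m and height (world z) of block_center below 0.035 m and angle between block_center's own z axis and vertical below 0.35 rad and contact force between each of the arm, the fingers and block below 0.05 N), for 0.2 s.
3. the arm is past the click with the pawl snapped home (value of joint tensioner_arm above 0.55 rad and value of joint pawl below 0.003 m), for 0.1 s.
At the end, for the whole second after the job is handed in: the robot holds the arm pressed back (at least 2 N) within 0.08 rad of its stop (above 0.64 rad) and at rest, the pawl is home behind the tooth, and the block stands let go in the dish, upright within 0.35 rad, its centre within 35 mm of the dish's centre and below 35 mm height (all of step 2 and value of joint tensioner_arm above 0.64 rad and value of joint pawl below 0.003 m and contact force between any of the fingers, the arm and tensioner_arm above 2 N and velocity of joint tensioner_arm below 0.1 rad/s); the arm keeps its last pose, push and grip.
It fails at once if the mug is knocked over (angle between mug's own z axis and vertical above 0.6 rad).
It fails at once if the jar is knocked over (angle between paste_jar's own z axis and vertical above 0.6 rad).
It also fails if it takes over 58 s, if anything falls off the work surface, if the arm or the gripper's body presses on something with over 40 N, if the wrist force passes 120 N, or if a joint passes its speed limit or range.

### The arm

A 6-joint arm with a two-finger parallel gripper is mounted at the origin on a cart in front of the work surface, level with it; the furniture and walls round the work are solid. World frame = base frame: x ahead of the robot, y to its left, z up, the work surface at z = 0. Lengths are in m, angles in rad, forces in N, time in s.
With the tool pointing down it reaches from about 0.35 to 0.775 m from the base axis. Payload 7.3 kg.
Tool frame: the origin (TCP) lies at the very end of the fingers, on their centre line; the grasp point (between the pads) lies 19 mm behind it; z points along the fingers, y is the line along which they close (so a half turn about z gives the same grasp; the last joint's range is limited). The gripper opens to 92 mm and grips with 3 to 60 N. Pads are 19 mm wide; open, the fingers measure 130 mm over their backs; the gripper's body (75 mm by 190 mm) begins 47 mm behind the grasp point.
Start: joints at [1.135, 0.342, 1.524, -0, 1.275, -0.146], TCP at [0.15, 0.503, 0.227] pointing down, gripper open.
Joint ranges: [-2.53, 2.53], [-0.77, 2.02], [0.04, 2.7], [-1, 4.14], [0.28, 2.66], [-3.11, 3.11]. Speed limits (rad/s): [2.57, 2.57, 3.14, 3.14, 3.14, 3.14].

### API

Orientations are given as [roll, pitch, yaw] about the fixed x, y, z axes, in that order (R = Rz(yaw) Ry(pitch) Rx(roll)).
In Python, from cell import * gives the robot as it stands.
- The arm moves only by the tool step_arm, never from a script. Its argument "commands" is a list of rows, each a list of 7 numbers: the opening, from 0 (shut) to 1 (fully open), then the shift along the world's x, y, z in cm, then the turn, a rotation vector about the world's x, y, z in rad. A call has 1 to 5 rows; each row is the pose to reach, as a shift and turn from the pose commanded when the call began; what a row does not reach only later rows make up. A row lasts 1/12 s, in which the tool goes at most 41.7 mm and 7.16 degrees, less where a joint would pass 70% of its speed; a pose out of reach is approached as far as the arm can. A call with a gripper value outside its range is refused whole. The fingers move at their own pace and stop on an object; "grip_force" is the grip in N (left out, the last holds). Time passes only in rows, so rows that repeat a pose let the fingers close. It gives the time, the measured TCP pose, the force, the opening and the grip force at its end, in the units of the state.
- observe(): the state, without advancing time (a new reading comes with each control period).
- read_camera(name): name is "scene" or "top"; returns the picture (400x640x3 uint8, red, green, blue); there is no depth.
- camera_model(name): a dict with "vfov" (degrees; the focal length in pixels is half the picture's height over the tangent of half this angle, whatever the lens; pixels are square), "cx", "cy" (the principal point, pixels), "world_to_cam" (4x4, takes a point from world to camera coordinates). Camera axes: x right, y up, looking along -z (the intrinsics and any distortion apply to the point x, -y, -z); pixel columns grow to the right and rows downward; lengths in m; the calibration is good to about 2 mm. A picture is of the moment at which its call begins. camera_model takes no time and is no camera call.
- hand_in(): hands the job in; it is judged then, once.
The state is a dict: "time": time; "qpos": joint angles; "qvel": joint speeds; "joint_efforts": joint torques, N m; "tool_pos": TCP position; "tool_rot": TCP orientation; "contact_force": force on the tool from outside, world axes, zero at the start; "torque": the same for the moment, N m; "opening": finger opening in m; "grip_force": force on a finger pad.
Only numpy, scipy, OpenCV 4.12 (cv2) and the standard library are available. Lean on these libraries where they do the work, as an engineer would, in place of code of your own. Each camera call takes 0.05 s, during which the arm holds its last target. There are 200 camera calls.

## Working session

There is one attempt and no reset: what is moved stays moved. The work goes in short steps, Python scripts to look and compute and a tool call to move; the robot and the scene stay as the last step left them, time stands still between calls to the robot, and variables do not carry over. Pictures are saved under pics/ and viewed, at most 10 in all, crops included, and the job is handed in when it is done.

Besides the shell and the picture viewer there is one more tool, called after "Request:" as name(argument=value, ...) on one line, values as JSON. step_arm: Moves the arm, as the interface text tells. Its arguments: {"type":"object","properties":{"commands":{"type":"array"},"grip_force":{"type":"number"}},"required":["commands"]}

```bash
mkdir -p pics
python3 - <<'E'
from cell import *
import cv2
for n in("scene","top"):
    cv2.imwrite(f"pics/{n}0.png",read_camera(n)[:,:,::-1]); m=camera_model(n); print(n,m)
s=observe();print(s["time"],s["tool_pos"],s["tool_rot"],s["opening"])
E
```

```text
scene {'vfov': 48.40571268231547, 'cx': 315.86637192605446, 'cy': 190.57634625331906, 'world_to_cam': array([[ 0.45188924, -0.89194949, -0.01490733, -0.26813811],
       [ 0.63995771,  0.31248972,  0.70200022, -0.44382808],
       [-0.62149035, -0.32676641,  0.71202069, -0.71424452],
       [ 0.        ,  0.        ,  0.        ,  1.        ]])}
top {'vfov': 47.814822612089586, 'cx': 324.3273899800292, 'cy': 205.8732104720377, 'world_to_cam': array([[-0.01069232, -0.99993729, -0.00333008,  0.01869945],
       [ 0.99144938, -0.01103457,  0.13002451, -0.58738732],
       [-0.1300531 , -0.00191134,  0.99150519, -1.19630905],
       [ 0.        ,  0.        ,  0.        ,  1.        ]])}
0.1 [0.14984312 0.50277365 0.22611407] [-3.14021076e+00 -1.87750743e-04  2.85177740e+00] 0.09179909958308227
```

View pics/scene0.png

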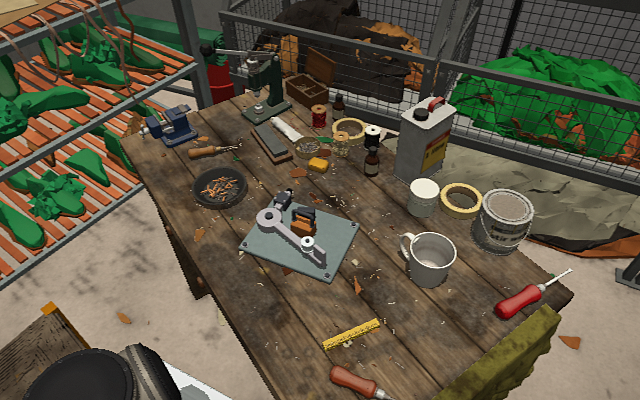

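View pics/top0.png

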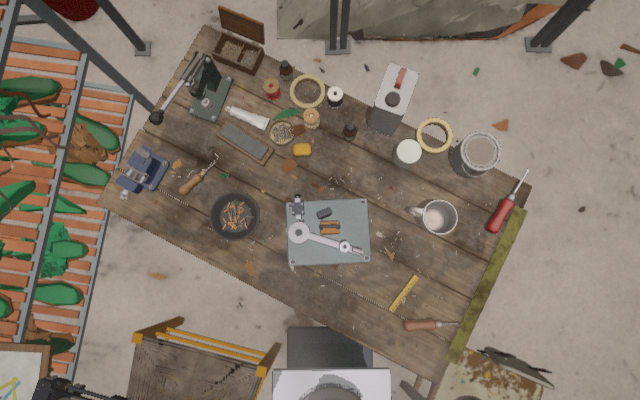

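The scene view shows the tensioner at (300,240), with the dish on its left (220,187), the mug at (430,258) and the jar at (424,197). In the top view the plate spans about (287–370, 198–265), the dish is at (235,216) and the block at (330,228). I'll zoom in next.

Run:
```python
import cv2,numpy as np
a=cv2.imread("pics/top0.png")[185:275,200:380]; b=cv2.imread("pics/scene0.png")[165:285,185:365]
r=lambda i,s:cv2.resize(i,None,fx=s,fy=s,interpolation=cv2.INTER_CUBIC)
cv2.imwrite("pics/c0.png",np.vstack([r(a,4)[:,:720],r(b,2)[:, :360].repeat(1,0) if 0 else cv2.copyMakeBorder(r(b,2),0,0,0,360,cv2.BORDER_CONSTANT)]))
cv2.imwrite("pics/c1.png",r(b,4))
```

```text
(no output)
```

View pics/c0.png

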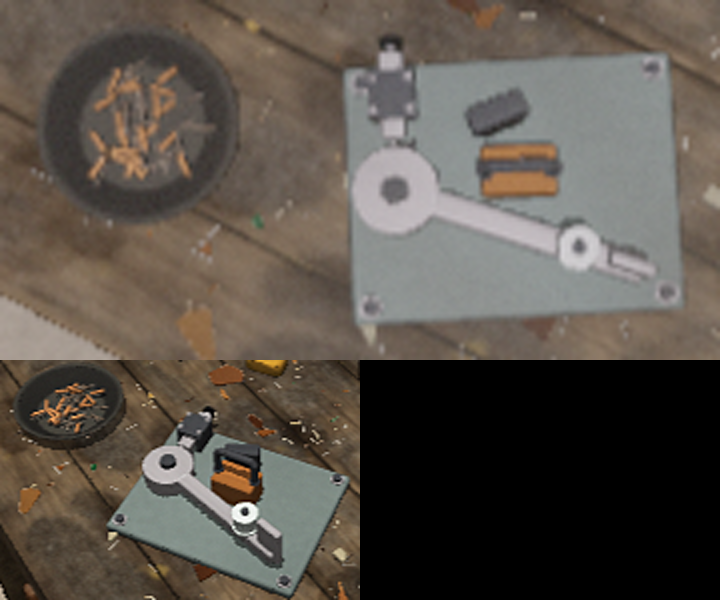

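View pics/c1.png

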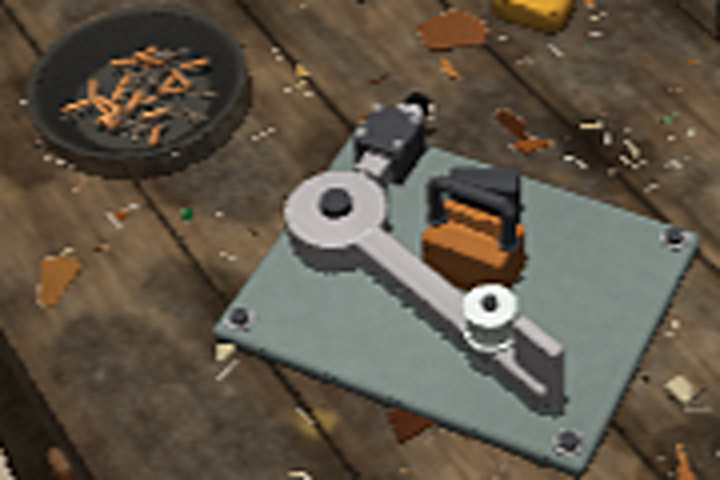

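The crops show, in the top-crop x4 coordinates, plate corners at (347,69), (667,54), (682,307) and (357,323). The pivot is at (395,190), the roller at (579,247), the handle bar from (478,168) to (560,166), and the dish centre near (138,124). In the scene crop the handle bar runs (437,185)–(515,213), the pivot is at (337,203) and the roller at (489,302).

```bash
cat > h.py <<'E'
from cell import *
import numpy as np,cv2
def ray(n,u,v):
    m=camera_model(n);f=200/np.tan(np.radians(m["vfov"]/2));T=m["world_to_cam"];R=T[:3,:3]
    d=R.T@np.array([(u-m["cx"])/f,-(v-m["cy"])/f,-1]);return -R.T@T[:3,3],d
def on(n,u,v,z):
    o,d=ray(n,u,v);return o+d*(z-o[2])/d[2]
def tri(p,q):
    o,d=ray("top",*p);a,b=ray("scene",*q);d/=np.linalg.norm(d);b/=np.linalg.norm(b)
    s=np.linalg.lstsq(np.c_[d,-b],a-o,rcond=None)[0];x,y=o+s[0]*d,a+s[1]*b
    return (x+y)/2,np.linalg.norm(x-y)
def pix(n,p):
    m=camera_model(n);f=200/np.tan(np.radians(m["vfov"]/2));c=m["world_to_cam"]@np.r_[p,1];return m["cx"]-f*c[0]/c[2],m["cy"]+f*c[1]/c[2]
E
python3 - <<'E'
from h import *
np.set_printoptions(precision=4,suppress=True)
t=lambda u,v:(200+u/4,185+v/4); s=lambda u,v:(185+u/4,165+v/4)
C=[on("top",*t(*p),.012) for p in[(347,69),(667,54),(682,307),(357,323)]]
D=[on("scene",*s(*p),.012) for p in[(697,237),(580,472),(217,328)]]
print("top corners",np.array(C),"c",np.mean(C,0)); print("scene",np.array(D),(D[0]+D[2])/2)
for n,a,b,z in[("pivot",(395,190),(337,203),.045),("roller",(579,247),(489,302),.067),("h1",(478,168),(437,185),.08),("h2",(560,166),(515,213),.08),("dishrim",(138,123),(138,84),.023)]:
    print(n,on("top",*t(*a),z),on("scene",*s(*b),z),*tri(t(*a),s(*b)))
E
```

```text
top corners [[ 0.6024  0.1174  0.012 ]
 [ 0.6105 -0.1067  0.012 ]
 [ 0.4346 -0.113   0.012 ]
 [ 0.4261  0.1105  0.012 ]] c [0.5184 0.0021 0.012 ]
scene [[ 0.6086 -0.1071  0.012 ]
 [ 0.4325 -0.1151  0.012 ]
 [ 0.4271  0.11    0.012 ]] [0.5179 0.0014 0.012 ]
pivot [0.5149 0.0821 0.045 ] [0.5143 0.0799 0.045 ] [0.5155 0.0817 0.0427] 0.0014142068320485068
roller [ 0.4743 -0.0405  0.067 ] [ 0.4739 -0.0411  0.067 ] [ 0.4744 -0.0407  0.0662] 0.0002125713777745691
h1 [0.5263 0.0255 0.08  ] [0.5251 0.018  0.08  ] [0.5284 0.0233 0.0737] 0.005568431796333546
h2 [ 0.527  -0.0284  0.08  ] [ 0.5259 -0.0303  0.08  ] [ 0.5275 -0.0289  0.0775] 0.0010338014111564492
dishrim [0.5648 0.261  0.023 ] [0.5607 0.2576 0.023 ] [0.5655 0.2623 0.0167] 3.182988718140349e-05
```

Request:
step_arm(commands=[[0.5, 2.4, -3.2, 0, 0, 0, -0.12], [0.5, 4.8, -6.4, 0, 0, 0, -0.24], [0.5, 7.2, -9.6, 0, 0, 0, -0.36], [0.5, 9.6, -12.8, 0, 0, 0, -0.48], [0.5, 12, -16, 0, 0, 0, -0.6]])

```text
time: 0.52
tool_pos: [0.2704, 0.3415, 0.2265]
tool_rot: [-3.141, 0.0, 2.247]
contact_force: [1.0, 0.6, -0.1]
opening: 0.063
grip_force: 0.0
```

Request:
step_arm(commands=[[0.5, 2.4, -3.2, 0, 0, 0, -0.12], [0.5, 4.8, -6.4, 0, 0, 0, -0.24], [0.5, 7.2, -9.6, 0, 0, 0, -0.36], [0.5, 9.6, -12.8, 0, 0, 0, -0.48], [0.5, 12, -16, 0, 0, 0, -0.6]])

```text
time: 0.93
tool_pos: [0.3906, 0.1813, 0.2267]
tool_rot: [-3.142, -0.0, 1.646]
contact_force: [0.3, 0.8, 0.3]
opening: 0.0459
grip_force: 0.0
```

Request:
step_arm(commands=[[0.5, 2.4, -3.2, 0, 0, 0, -0.04], [0.5, 4.8, -6.4, 0, 0, 0, -0.04], [0.5, 7.2, -9.6, 0, 0, 0, -0.04], [0.5, 9.6, -12.8, 0, 0, 0, -0.04], [0.5, 12, -16, 0, 0, 0, -0.04]])

```text
time: 1.35
tool_pos: [0.5106, 0.0212, 0.2265]
tool_rot: [-3.141, -0.0, 1.611]
contact_force: [0.7, 0.1, 0.3]
opening: 0.0458
grip_force: 0.0
```

Request:
step_arm(commands=[[0.5, 1.6, -2.4, -3, 0, 0, 0], [0.5, 1.6, -2.4, -6, 0, 0, 0], [0.5, 1.6, -2.4, -9, 0, 0, 0], [0.5, 1.6, -2.4, -10, 0, 0, 0], [0.5, 1.6, -2.4, -10, 0, 0, 0]])

```text
time: 1.77
tool_pos: [0.5241, -0.0007, 0.1241]
tool_rot: [-3.135, -0.001, 1.612]
contact_force: [-0.6, -0.5, 0.5]
opening: 0.0459
grip_force: 0.0
```

Run:
```python
from h import *
s=observe();print(s["tool_pos"])
a=read_camera("top")[185:275,270:380,::-1];b=read_camera("scene")[165:285,215:365,::-1]
r=lambda i:cv2.resize(i,(480,int(480*i.shape[0]/i.shape[1])),interpolation=cv2.INTER_CUBIC)
a,b=r(a)[:200+200],r(b);h=max(len(a),len(b));
cv2.imwrite("pics/g1.png",cv2.resize(np.hstack([cv2.copyMakeBorder(a,0,h-len(a),0,0,0),cv2.copyMakeBorder(b,0,h-len(b),0,0,0)]),(800,330)))
```

```text
[ 0.52406815 -0.00065977  0.12409094]
```

View pics/g1.png

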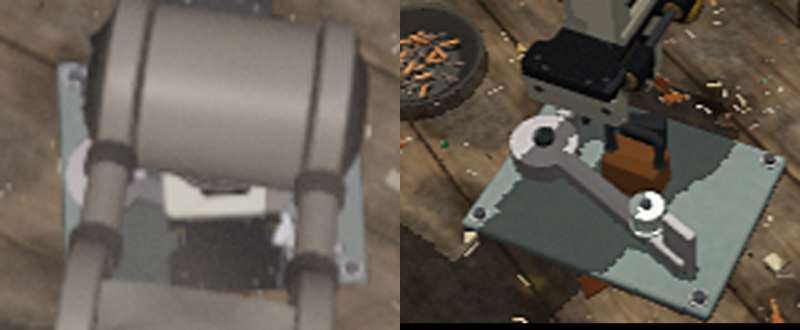

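The top view is blocked by the arm. In the scene view the handle sits at about (640,125), with the beige finger's lower end near (585,110). I'll check that against the projection.

Run:
```python
from h import *
for p in[(.524,-.0007,.124),(.496,-.0007,.124),(.552,-.0007,.124),(.527,-.003,.08)]:
    u,v=pix("scene",p);print(p,400+(u-215)*8/3,(v-165)*330/384*3.2)
```

```text
(0.524, -0.0007, 0.124) 628.3530440573028 98.19457509118266
(0.496, -0.0007, 0.124) 611.5215224019134 122.18965125260286
(0.552, -0.0007, 0.124) 644.5798975602071 75.0615159635356
(0.527, -0.003, 0.08) 634.592961553316 134.19912732350284
```

Request:
step_arm(commands=[[0.5, 0, 0, -2, 0, 0, 0], [0.5, 0, 0, -4, 0, 0, 0], [0.5, 0, 0, -5.5, 0, 0, 0], [0.5, 0, 0, -6.4, 0, 0, 0], [0.5, 0, 0, -6.4, 0, 0, 0]])

```text
time: 2.28
tool_pos: [0.5261, -0.0005, 0.0628]
tool_rot: [-3.142, -0.0, 1.612]
contact_force: [-0.8, -0.1, 0.2]
opening: 0.046
grip_force: 0.0
```

Request:
step_arm(commands=[[0, 0, 0, 0, 0, 0, 0], [0, 0, 0, 0, 0, 0, 0], [0, 0, 0, 0, 0, 0, 0], [0, 0, 0, 0, 0, 0, 0], [0, 0, 0, 0, 0, 0, 0]], grip_force=30)

```text
time: 2.7
tool_pos: [0.5264, -0.0009, 0.0634]
tool_rot: [3.14, 0.0, 1.612]
contact_force: [-0.2, -0.6, 0.2]
opening: 0.0174
grip_force: 0.0
```

Request:
step_arm(commands=[[0, 0, 0, 0, 0, 0, 0], [0, 0, 0, 0, 0, 0, 0], [0, 0, 0, 0, 0, 0, 0], [0, 0, 0, 0, 0, 0, 0]])

```text
time: 3.03
tool_pos: [0.5264, -0.0009, 0.063]
tool_rot: [3.141, 0.0, 1.612]
contact_force: [0.8, -0.4, 2.9]
opening: 0.0077
grip_force: 30.0
```

Request:
step_arm(commands=[[0, 0, 0, 0.5, 0, 0, 0], [0, 0, 0, 1, 0, 0, 0], [0, 0, 0, 2, 0, 0, 0], [0, 0, 0, 3, 0, 0, 0], [0, 0, 0, 4, 0, 0, 0]])

```text
time: 3.45
tool_pos: [0.5261, -0.0009, 0.104]
tool_rot: [3.141, 0.0, 1.612]
contact_force: [0.4, 0.5, -1.1]
opening: 0.0076
grip_force: 30.0
```

Request:
step_arm(commands=[[0, 0, 0, 1.5, 0, 0, 0], [0, 0, 0, 3, 0, 0, 0], [0, 0, 0, 4.5, 0, 0, 0], [0, 0, 0, 5, 0, 0, 0], [0, 0, 0, 5, 0, 0, 0]])

```text
time: 3.87
tool_pos: [0.5269, -0.001, 0.1547]
tool_rot: [3.138, 0.001, 1.612]
contact_force: [0.5, 1.2, -1.3]
opening: 0.0076
grip_force: 30.0
```

Run:
```python
from h import *
s=observe();print(s["tool_pos"],s["opening"],s["grip_force"],s["contact_force"])
cv2.imwrite("pics/l1.png",cv2.resize(read_camera("scene")[80:280,180:380,::-1],(600,600),interpolation=cv2.INTER_CUBIC))
```

```text
[ 0.5269457  -0.00100388  0.15472172] 0.007629160100114064 29.979646503925323 [ 0.54975662  1.21015107 -1.25167038]
```

View pics/l1.png

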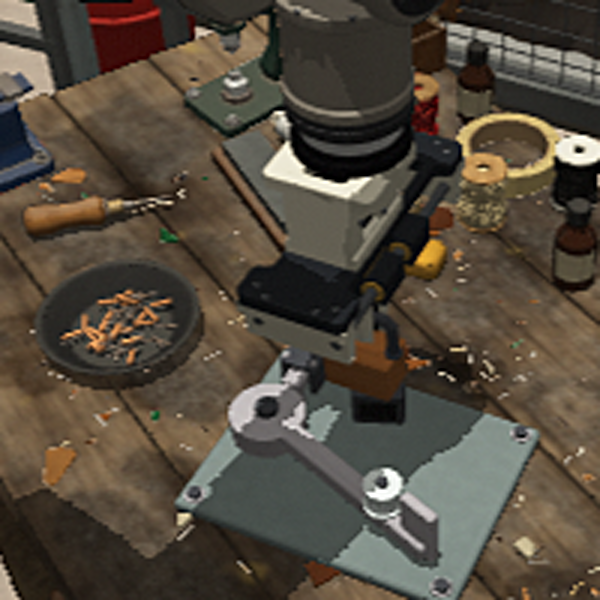

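The block is held upright and clear of the plate at (365,370), and the dish at (120,320) is unobstructed.

Request:
step_arm(commands=[[0, 0.5, 2.5, 0, 0, 0, 0], [0, 1, 6, 0, 0, 0, 0], [0, 1.5, 9.5, 0, 0, 0, 0], [0, 2, 12.5, 0, 0, 0, 0], [0, 2.5, 15, 0, 0, 0, 0]])

```text
time: 4.33
tool_pos: [0.5503, 0.1512, 0.1515]
tool_rot: [-3.139, -0.0, 1.613]
contact_force: [1.2, -0.4, -1.5]
opening: 0.0078
grip_force: 30.0
```

Request:
step_arm(commands=[[0, 0.5, 3.5, 0, 0, 0, 0], [0, 0.8, 7, 0, 0, 0, 0], [0, 1.2, 9.5, 0, 0, 0, 0], [0, 1.2, 11, 0, 0, 0, 0], [0, 1.2, 11, 0, 0, 0, 0]])

```text
time: 4.75
tool_pos: [0.562, 0.2618, 0.1514]
tool_rot: [-3.14, -0.0, 1.615]
contact_force: [-1.0, -0.7, -0.7]
opening: 0.0079
grip_force: 30.0
```

Request:
step_arm(commands=[[0, 0, 0, -2, 0, 0, 0], [0, 0, 0, -4, 0, 0, 0], [0, 0, 0, -6, 0, 0, 0], [0, 0, 0, -7.5, 0, 0, 0], [0, 0, 0, -7.5, 0, 0, 0]])

```text
time: 5.17
tool_pos: [0.5605, 0.2568, 0.0737]
tool_rot: [-3.134, 0.003, 1.611]
contact_force: [-1.0, -0.2, -2.1]
opening: 0.0077
grip_force: 30.0
```

Run:
```python
from h import *
s=observe();print(s["tool_pos"],s["opening"],s["grip_force"],s["contact_force"])
cv2.imwrite("pics/d1.png",np.hstack([cv2.resize(read_camera("scene")[130:230,160:260,::-1],(400,400),interpolation=cv2.INTER_CUBIC),cv2.resize(read_camera("top")[165:265,185:285,::-1],(400,400),interpolation=cv2.INTER_CUBIC)]))
```

```text
[0.56054272 0.25682938 0.07374373] 0.0077116822668864046 29.97929871082306 [-1.02691188 -0.18077233 -2.05026288]
```

View pics/d1.png

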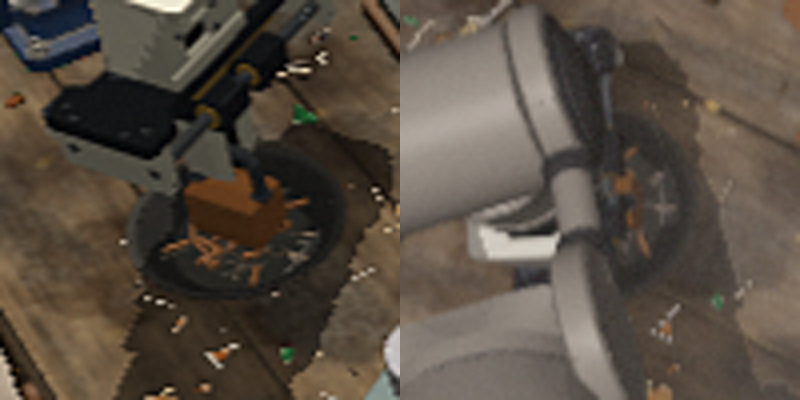

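The block hangs over the dish floor, about centred and inside the rim. I'll lower it slowly.

Request:
step_arm(commands=[[0, 0, 0, -0.4, 0, 0, 0], [0, 0, 0, -0.8, 0, 0, 0], [0, 0, 0, -1.2, 0, 0, 0], [0, 0, 0, -1.6, 0, 0, 0], [0, 0, 0, -1.6, 0, 0, 0]])

```text
time: 5.68
tool_pos: [0.5626, 0.259, 0.061]
tool_rot: [-3.141, 0.0, 1.612]
contact_force: [0.0, 0.0, -1.2]
opening: 0.0082
grip_force: 30.0
```

Request:
step_arm(commands=[[0, 0, 0, -0.2, 0, 0, 0], [0, 0, 0, -0.4, 0, 0, 0], [0, 0, 0, -0.6, 0, 0, 0], [0, 0, 0, -0.6, 0, 0, 0], [0, 0, 0, -0.6, 0, 0, 0]])

```text
time: 6.1
tool_pos: [0.5629, 0.2591, 0.0556]
tool_rot: [-3.141, 0.0, 1.612]
contact_force: [-0.6, 0.6, -1.8]
opening: 0.0077
grip_force: 30.0
```

Request:
step_arm(commands=[[0, 0, 0, -0.1, 0, 0, 0], [0, 0, 0, -0.2, 0, 0, 0], [0, 0, 0, -0.3, 0, 0, 0], [0, 0, 0, -0.3, 0, 0, 0], [0, 0, 0, -0.3, 0, 0, 0]])

```text
time: 6.52
tool_pos: [0.5635, 0.2592, 0.0532]
tool_rot: [3.14, -0.0, 1.612]
contact_force: [0.1, 0.6, 2.3]
opening: 0.0083
grip_force: 30.0
```

Contact with the dish floor: the force went from −1.5 to +2.3 N. I'll release.

Request:
step_arm(commands=[[0.4, 0, 0, 0, 0, 0, 0], [0.4, 0, 0, 0, 0, 0, 0], [0.4, 0, 0, 0, 0, 0, 0], [0.4, 0, 0, 0, 0, 0, 0], [0.4, 0, 0, 0, 0, 0, 0]])

```text
time: 6.93
tool_pos: [0.5628, 0.2591, 0.0526]
tool_rot: [-3.141, 0.0, 1.612]
contact_force: [0.1, 0.2, -0.0]
opening: 0.0346
grip_force: 0.0
```

Request:
step_arm(commands=[[0.4, 0, 0, 1, 0, 0, 0], [0.4, 0, 0, 3, 0, 0, 0], [0.4, 0, 0, 6, 0, 0, 0], [0.4, 0, 0, 9, 0, 0, 0], [0.4, 0, 0, 12, 0, 0, 0]])

```text
time: 7.35
tool_pos: [0.5628, 0.2591, 0.1747]
tool_rot: [3.142, 0.0, 1.612]
contact_force: [-0.2, 0.2, -0.2]
opening: 0.0367
grip_force: 0.0
```

Request:
step_arm(commands=[[0, -2, -4, 0, 0, 0, -0.05], [0, -4, -7, 0, 0, 0, -0.1], [0, -6, -10, 0, 0, 0, -0.15], [0, -7, -13.5, 0, 0, 0, -0.2], [0, -8, -17, 0, 0, 0, -0.25]])

```text
time: 7.77
tool_pos: [0.4819, 0.0881, 0.1738]
tool_rot: [3.14, -0.0, 1.36]
contact_force: [0.1, 0.0, -0.4]
opening: 0.0077
grip_force: 0.0
```

Request:
step_arm(commands=[[0, -1.5, -3.5, 0, 0, 0, -0.05], [0, -3, -7, 0, 0, 0, -0.11], [0, -4.5, -10.5, 0, 0, 0, -0.11], [0, -5.8, -14, 0, 0, 0, -0.11], [0, -5.8, -15.4, 0, 0, 0, -0.11]])

```text
time: 8.18
tool_pos: [0.4229, -0.0678, 0.1736]
tool_rot: [3.141, 0.001, 1.25]
contact_force: [0.7, 0.7, 0.2]
opening: 0.0006
grip_force: 0.0
```

Request:
step_arm(commands=[[0, 0, 0, -3, 0, 0, 0], [0, 0, 0, -6, 0, 0, 0], [0, 0, 0, -8, 0, 0, 0], [0, 0, 0, -8, 0, 0, 0]])

```text
time: 8.52
tool_pos: [0.4228, -0.0644, 0.0904]
tool_rot: [-3.136, -0.0, 1.251]
contact_force: [-0.6, -0.4, -0.1]
opening: 0.0006
grip_force: 0.0
```

Run:
```python
from h import *
s=observe();print(s["tool_pos"],s["tool_rot"],s["opening"])
cv2.imwrite("pics/e1.png",np.hstack([cv2.resize(read_camera("scene")[160:280,190:360,::-1],(480,340),interpolation=cv2.INTER_CUBIC),cv2.resize(read_camera("top")[170:270,190:284,::-1],(320,340),interpolation=cv2.INTER_CUBIC)]))
```

```text
[ 0.42276958 -0.0644265   0.09036453] [-3.13560414e+00 -3.96882827e-05  1.25109445e+00] 0.000619052980719385
```

View pics/e1.png

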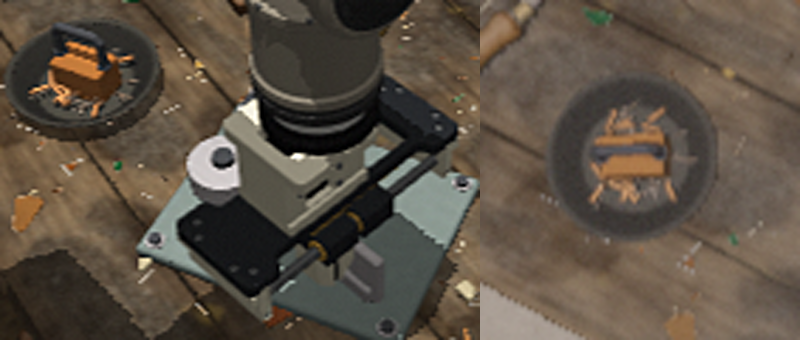

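The block stands upright in the middle of the dish and has been let go (top view (630,155), dish (632,155)). The thumb plate is just ahead of the closed fingers, so I'll descend and push.

Request:
step_arm(commands=[[0, 0, 0, -2, 0, 0, 0], [0, 0, 0, -4, 0, 0, 0], [0, 0, 0, -4.8, 0, 0, 0], [0, 0, 0, -4.8, 0, 0, 0], [0, 0, 0, -4.8, 0, 0, 0]])

```text
time: 9.03
tool_pos: [0.4257, -0.065, 0.0458]
tool_rot: [3.14, 0.0, 1.252]
contact_force: [-0.2, 0.3, 0.1]
opening: 0.0006
grip_force: 0.0
```

Request:
step_arm(commands=[[0, 0.5, -0.2, 0, 0, 0, 0], [0, 1, -0.35, 0, 0, 0, 0], [0, 1.5, -0.5, 0, 0, 0, 0], [0, 2, -0.7, 0, 0, 0, 0], [0, 2, -0.7, 0, 0, 0, 0]])

```text
time: 9.45
tool_pos: [0.4457, -0.072, 0.045]
tool_rot: [3.142, -0.0, 1.252]
contact_force: [-3.1, 1.2, 2.2]
opening: 0.0006
grip_force: 1.9
```

Request:
step_arm(commands=[[0, 1.2, -0.5, 0, 0, 0, 0.075], [0, 2.4, -0.9, 0, 0, 0, 0.15], [0, 3.6, -1.2, 0, 0, 0, 0.225], [0, 4.85, -1.35, 0, 0, 0, 0.3], [0, 4.85, -1.35, 0, 0, 0, 0.3]])

```text
time: 9.87
tool_pos: [0.4932, -0.086, 0.0443]
tool_rot: [-3.138, 0.0, 1.556]
contact_force: [-6.6, -4.1, 5.0]
opening: 0.0004
grip_force: 3.1
```

Request:
step_arm(commands=[[0, 1.25, -0.1, 0, 0, 0, 0.075], [0, 2.5, -0.15, 0, 0, 0, 0.15], [0, 3.8, -0.05, 0, 0, 0, 0.225], [0, 5, 0.1, 0, 0, 0, 0.3], [0, 5, 0.1, 0, 0, 0, 0.3]])

```text
time: 10.28
tool_pos: [0.5434, -0.0851, 0.0439]
tool_rot: [-3.139, -0.0, 1.855]
contact_force: [-7.2, -7.7, 1.7]
opening: 0.0003
grip_force: 4.0
```

Request:
step_arm(commands=[[0, 0.3, 0.05, 0, 0, 0, 0.02], [0, 0.6, 0.12, 0, 0, 0, 0.035], [0, 0.9, 0.2, 0, 0, 0, 0.055], [0, 1.1, 0.24, 0, 0, 0, 0.07], [0, 1.1, 0.24, 0, 0, 0, 0.07]])

```text
time: 10.7
tool_pos: [0.5531, -0.0835, 0.044]
tool_rot: [-3.138, 0.0, 1.921]
contact_force: [-6.3, -9.0, -0.1]
opening: 0.0003
grip_force: 4.0
```

Request:
step_arm(commands=[[0, 0.1, 0.03, 0, 0, 0, 0], [0, 0.2, 0.06, 0, 0, 0, 0], [0, 0.3, 0.09, 0, 0, 0, 0], [0, 0.3, 0.09, 0, 0, 0, 0]])

```text
time: 11.03
tool_pos: [0.5558, -0.0826, 0.0441]
tool_rot: [-3.138, 0.0, 1.921]
contact_force: [-5.3, -7.9, -0.7]
opening: 0.0002
grip_force: 4.2
```

Run:
```python
from h import *
s=observe();print(s["tool_pos"],s["contact_force"],s["torque"])
cv2.imwrite("pics/p1.png",np.hstack([cv2.resize(read_camera("scene")[160:290,190:360,::-1],(480,367),interpolation=cv2.INTER_CUBIC),cv2.resize(read_camera("top")[180:280,280:367,::-1],(320,367),interpolation=cv2.INTER_CUBIC)]))
```

```text
[ 0.55579868 -0.08262129  0.04406673] [-5.29327397 -7.8817165  -0.70539475] [-1.35494228  0.92245528 -0.05980164]
```

View pics/p1.png

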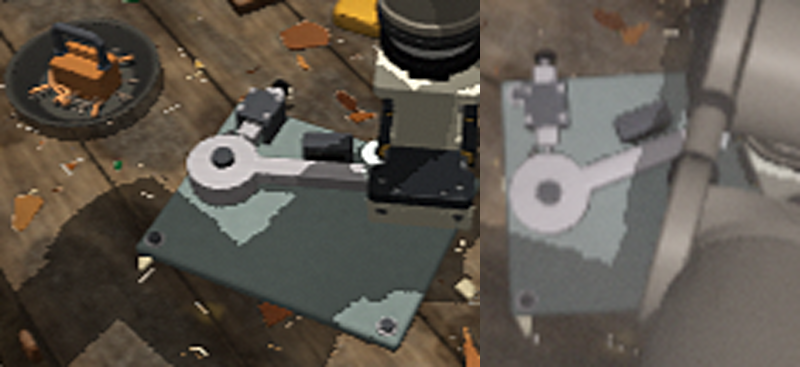

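The arm is almost at the stop (bar angle θ≈0.68 from the top view) and the block is still upright in the dish. I'll press a few mm further until the force rises.

Request:
step_arm(commands=[[0, 0.1, 0.04, 0, 0, 0, 0], [0, 0.2, 0.08, 0, 0, 0, 0], [0, 0.3, 0.12, 0, 0, 0, 0], [0, 0.3, 0.12, 0, 0, 0, 0]])

```text
time: 11.47
tool_pos: [0.5588, -0.0815, 0.0441]
tool_rot: [-3.137, 0.0, 1.921]
contact_force: [-6.6, -8.5, -0.5]
opening: 0.0002
grip_force: 4.4
```

Request:
step_arm(commands=[[0, 0.1, 0.04, 0, 0, 0, 0], [0, 0.2, 0.08, 0, 0, 0, 0], [0, 0.2, 0.08, 0, 0, 0, 0]])

```text
time: 11.72
tool_pos: [0.5608, -0.0808, 0.0441]
tool_rot: [-3.137, 0.0, 1.921]
contact_force: [-6.7, -8.4, 0.1]
opening: 0.0004
grip_force: 4.5
```

Request:
step_arm(commands=[[0, 0.1, 0.04, 0, 0, 0, 0], [0, 0.2, 0.08, 0, 0, 0, 0], [0, 0.2, 0.08, 0, 0, 0, 0]])

```text
time: 11.97
tool_pos: [0.5627, -0.0801, 0.0441]
tool_rot: [-3.137, 0.0, 1.921]
contact_force: [-6.0, -8.5, 0.3]
opening: 0.0007
grip_force: 4.6
```

Request:
step_arm(commands=[[0, 0.1, 0.04, 0, 0, 0, 0], [0, 0.2, 0.08, 0, 0, 0, 0], [0, 0.2, 0.08, 0, 0, 0, 0]])

```text
time: 12.22
tool_pos: [0.563, -0.0799, 0.044]
tool_rot: [-3.134, -0.0, 1.921]
contact_force: [-13.2, -13.6, 2.7]
opening: 0.0003
grip_force: 8.3
```

The force jumped and the motion stopped, so the arm is on its stop. I'll let it settle and hand in.

Request:
step_arm(commands=[[0, 0, 0, 0, 0, 0, 0], [0, 0, 0, 0, 0, 0, 0], [0, 0, 0, 0, 0, 0, 0], [0, 0, 0, 0, 0, 0, 0], [0, 0, 0, 0, 0, 0, 0]])

```text
time: 12.63
tool_pos: [0.563, -0.0799, 0.044]
tool_rot: [-3.134, -0.0, 1.921]
contact_force: [-12.3, -12.2, 3.9]
opening: 0.0003
grip_force: 8.2
```

```bash
python3 -c "
from cell import *
s=observe();print(s['tool_pos'],s['contact_force'],abs(s['qvel']).max() if hasattr(s['qvel'],'max') else s['qvel'])
print(hand_in())"
```

```text
[ 0.56301893 -0.07992067  0.04400637] [-12.2939088  -12.19364311   3.93833825] 0.0009858087381863305
the job is handed in; nothing more can be done
None
```

I handed the job in at about 12.6 s with the block standing upright and let go in the middle of the dish and the arm held still against its stop at about 17 N; hand-in returned no verdict, and I judged the click from the arm's angle and did not see the pawl snap home.

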